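Lever a wax block cassette out of its trimming clamp

TASK

The white cassette with its wax block is snapped fast in the spring catches of the grey trimming clamp. Take the black-handled pry lever, work its blade under the label end of the cassette and lever that end up past the catches, keeping the fingers off the cassette until it is free; then lay the lever down on the bench and put the cassette, wax side up, flat in the empty white card box. Do not knock the bottle, the petri dish or the spare cassette about.

Things in the scene. Friction and masses are not known exactly. Their poses are not given: they have to be found in the camera images.
- clamp_seat (a point): Centre of the seat of the trimming clamp, a heavy fixed grey block 82 x 58 mm with steel fittings; on the plane where the cassette's underside rests, 65 mm above the bench. x is the level pry direction, from the clamp's open front inward; z up. The seated cassette covers x -20.5 to +20.5, y -14 to +14 mm. Guides round it stand 3 mm, the rear stop 6 mm above the seat.
- clamp_relief (a point): Mouth of the relief for the blade under the label end: middle of its floor, straight below the label end's edge (20.5 mm in front of clamp_seat) and 12 mm below the seat plane. The relief is 20 mm wide, runs 20 mm in under the cassette and is open to the front. Axes as clamp_seat.
- clamp_catches (a point): Midway between the two spring catches, 12.5 mm in front of clamp_seat, 7 mm above it. Each is a steel ball, 4 mm radius, pressed inward by about 7 N over the edge of the cassette's plate; housings at y 15 to 28 mm each side, 10 mm long in x, rise 19 mm above the seat. With the label end lifted 13 mm or more the balls spring in below the plate and prop that end up about 12 mm, the cassette tilted some 15 degrees.
- clamp_rib (a point): Top middle of the round steel pry rib (the lever's fulcrum), 40 mm long, across the front of the clamp, 45 mm in front of clamp_seat (24.5 mm in front of the label end), 7 mm below the seat plane, 58 mm above the bench. Axes as clamp_seat. The 3 mm blade, level on the rib, passes below the cassette with 4 mm to spare above it. Levering takes about 8 N at the tip.
- lever_grip (a point): Pry lever, 120 mm long, 80 g, lying on the bench: this point is in its handle, on its centre line, 10 mm above the underside, and is the place to grip (across the 14 mm width). x points along the lever to the blade's tip, z up. Black handle x -40 to +20 mm, 14 mm wide, 20 mm high; steel blade from there to x = +80 mm, 10 mm wide, 3 mm thick (2 mm at the last few mm), straight, at mid-height of the handle.
- lever_tip (a point): Tip of the lever's blade, on its centre line, 80 mm ahead of lever_grip, same axes.
- block_center (a point): Centre of the white cassette in the clamp: plate 28 x 41 x 5 mm with a wax block 24 x 30 x 7 mm on it, 20 g; 6 mm above the underside. y: long axis, towards the label end (9 mm of bare plate), which faces the clamp's front; z out of the wax side. Wax covers y -19 to +11 mm. Once free it can be gripped across the 24 mm wax, best near y = -8 mm, clear of the catch housings.
- block_label_end (a point): Middle of the lower edge of that cassette's label end, 20.5 mm along its y from its centre; on the seat plane when it is seated. Axes as block_center.
- box_floor (a point): Centre of the inner floor (2 mm above the bench) of the empty white card box, fixed, inside 62 mm along its x and 82 mm along its y, walls 2 mm thick rising 24 mm above the bench, open on top. A like box with green clips in it also stands on the bench and is not the one.
- bottle: Bystander: brown reagent bottle with black cap, 36 mm diameter, 92 mm high; origin under its centre.
- dish: Bystander: clear petri dish, 61 mm diameter, 14 mm high; origin under its centre.
- spare_block: Bystander: a like white cassette, 28 x 41 x 12 mm, lying loose on the bench; origin under its centre.
Things that resemble listed ones, but are neither listed nor needed, are in the scene too. What is shaped like the part that bears clamp_seat but yellow is not meant.

How it is judged:
By the outcome, as a careful person would: the job done as asked, in the order asked, and still so for the second after the job is handed in, with the robot touching nothing.
It also fails if it takes over 61 s, if anything falls off the work surface, if the arm or the gripper's body presses on something with over 40 N, if the wrist force passes 120 N, or if a joint passes its speed limit or range.

ROBOT

A 7-joint arm with a two-finger parallel gripper is mounted at the origin on a cart in front of the work surface, level with it; the furniture and walls round the work are solid. World frame = base frame: x ahead of the robot, y to its left, z up, the work surface at z = 0. Lengths are in m, angles in rad, forces in N, time in s.
With the tool pointing down it reaches from about 0.425 to 0.975 m from the base axis. Payload 16.7 kg.
Tool frame: the origin (TCP) lies at the centre of the arm's flange, where the gripper is bolted on; the fingertips stand 173 mm ahead of it and the grasp point (between the pads) lies arm.grip_depth ahead of it (arm.grip_depth is the distance from the TCP to the grasp point, in m); z points along the fingers, y is the direction in which the jaws open and shut (so a half turn about z gives the same grasp; the last joint's range is limited). The gripper opens to 85 mm and grips with 20 to 120 N. Pads are 22 mm wide; open, the fingers measure 114 mm over their backs; the gripper's body (76 mm by 85 mm) begins 54 mm behind the grasp point. The pads swing forward as they close: fully open they stand 13 mm farther back than shut.
Start: joints at [0.972, 0.426, 0.074, 1.606, -0.034, 1.111, -0.067], TCP at [0.293, -0.608, 0.405] pointing down, gripper open.
Joint ranges: [-2.85, 2.85], [-0.5, 2.14], [-1.23, 1.37], [0.21, 2.46], [-1.02, 4.16], [0.16, 2.05], [-2.73, 2.73]. Speed limits (rad/s): [1.89, 1.89, 2.39, 2.39, 3.01, 3.01, 3.01].

INTERFACE

Orientations are given as a unit quaternion [w, x, y, z].
In Python, from plant import arm, cams, ticket gives the robot as it stands.
- The arm moves only by the tool jog_arm, never from a script. Its arguments are lists of equal length, an entry for each row: "dp": the shift along the tool's x, y, z in units of 30 mm (1.0 is 30 mm), a list of three; "turn": the turn about the tool's z in units of 6 degrees (1.0 is 6 degrees). A call has 1 to 12 rows; each row is the pose to reach, as a shift and turn from the pose measured when the call began, along the tool's axes at that moment; what a row does not reach only later rows make up. A row lasts 1/12 s, in which the tool goes at most 41.7 mm and 7.16 degrees, less where a joint would pass 70% of its speed; a pose out of reach is approached as far as the arm can. A call with a gripper value outside its range is refused whole. "grip" is the closure, from -1 (fully open) to 1 (shut), set as the call begins (left out, the last holds). The fingers move at their own pace and stop on an object; "force" is the grip in N (left out, the last holds). Time passes only in rows, so rows that repeat a pose let the fingers close. It gives the time, the measured TCP pose, the force and the opening at its end, in the units of the state.
- arm.get_obs(): the state, without advancing time (a new reading comes with each control period).
- cams.get_image(name): name is "side" or "top" or "wrist"; returns the picture (480x640x3 uint8, red, green, blue); there is no depth.
- cams.get_calibration(name): a dict with "fx", "fy", "cx", "cy" (pixels), "world_from_camera" (4x4, takes a point from camera to world coordinates). Camera axes: x right, y up, looking along -z (the intrinsics and any distortion apply to the point x, -y, -z); pixel columns grow to the right and rows downward; lengths in m; the calibration is good to about 2 mm. A picture is of the moment at which its call begins: read the wrist's pose just before it. get_calibration takes no time and is no camera call; for the wrist camera it gives the pose at the moment of the call.
- ticket.finish_job(): hands the job in, once; it reports no verdict.
The state is a dict: "time_s": time; "joint_positions": joint angles; "joint_velocities": joint speeds; "effort": joint torques, N m; "tool_pos": TCP position; "orientation": TCP orientation; "contact_force": force on the tool from outside, world axes, zero at the start; "torque": the same for the moment, N m; "gripper_width": finger opening in m.
Only numpy, scipy, OpenCV 4.12 (cv2) and the standard library are available. Lean on these libraries where they do the work, as an engineer would, in place of code of your own. Each camera call takes 0.05 s, during which the arm holds its last target. There are 200 camera calls.

## Working session

There is one attempt and no reset: what is moved stays moved. The work goes in short steps, Python scripts to look and compute and a tool call to move; the robot and the scene stay as the last step left them, time stands still between calls to the robot, and variables do not carry over. Pictures are saved under pics/ and viewed, on a budget of 10 in all, crops included, one or two more only if the job needs it, and the job is handed in when it is done.

Besides the shell and the picture viewer there is one more tool, called after "Call:" as a command line: name --pt "numbers of a row" for each row, then --argument value for the rest. jog_arm: Moves the arm, as the interface text tells. Its arguments: {"type":"object","properties":{"dp":{"type":"array","items":{"type":"array","items":{"type":"number"}}},"turn":{"type":"array","items":{"type":"number"}},"grip":{"type":"number"},"force":{"type":"number"}},"required":["dp","turn"]}

```bash
mkdir -p pics; ls; python3 - <<'E'
from plant import arm,cams
import cv2,numpy as np
print(arm.get_obs(), arm.grip_depth)
for n in ("top","side"):
    c=cams.get_calibration(n);print(n,c)
    cv2.imwrite(f"pics/{n}1.png",cams.get_image(n)[:,:,::-1])
print(cams.get_calibration("wrist"))
E
```

```text
pics
{'time_s': 0.0, 'joint_positions': array([ 0.97154092,  0.42673007,  0.07384672,  1.60664512, -0.03409976,
        1.1108224 , -0.06712462]), 'joint_velocities': array([ 0.00090084, -0.00140006,  0.00040525, -0.00033774, -0.00065818,
        0.0003083 , -0.0007348 ]), 'effort': array([ 5.13778905e-04, -9.49811125e+01,  3.76165107e+00, -4.63517976e+01,
        1.92163774e-02,  9.92955174e-03,  1.16978531e-04]), 'tool_pos': array([ 0.29335333, -0.60769524,  0.4039948 ]), 'orientation': array([-6.43199042e-04,  9.74827134e-01,  2.22960998e-01, -1.97428353e-04]), 'contact_force': array([-0.28041152,  0.79131194,  0.2042403 ]), 'torque': array([-0.01628477, -0.0435733 , -0.02380823]), 'gripper_width': 0.08513384245534544} 0.1547
top {'fx': 540.0739000179349, 'fy': 540.0739000179349, 'cx': 320.3922627925757, 'cy': 242.92006457803464, 'world_from_camera': array([[ 0.0050162 ,  0.99669099, -0.08112902,  0.43038816],
       [-0.99986685,  0.00373926, -0.01588389, -0.07068121],
       [-0.01552797,  0.08119789,  0.99657703,  1.1859391 ],
       [ 0.        ,  0.        ,  0.        ,  1. 
[... 154 characters left out ...]
25396 ,  0.09265754, -0.2134978 ,  0.27564583],
       [-0.2326827 , -0.36719527,  0.90057004,  1.04376177],
       [ 0.00504922,  0.92551727,  0.37867175,  0.54715811],
       [ 0.        ,  0.        ,  0.        ,  1.        ]])}
{'fx': 412.95630213950454, 'fy': 412.95630213950454, 'cx': 314.04294492911754, 'cy': 246.95399228513264, 'world_from_camera': array([[ 4.34426598e-01,  8.50823817e-01,  2.95588166e-01,
         3.70443845e-01],
       [-9.00707126e-01,  4.10531672e-01,  1.42092996e-01,
        -5.70532544e-01],
       [-4.52198487e-04, -3.27967344e-01,  9.44688952e-01,
         3.74064890e-01],
       [ 0.00000000e+00,  0.00000000e+00,  0.00000000e+00,
         1.00000000e+00]])}
```

View pics/top1.png

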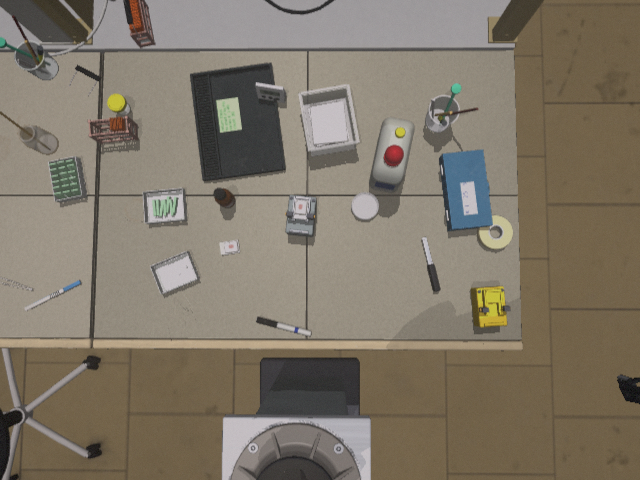

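View pics/side1.png

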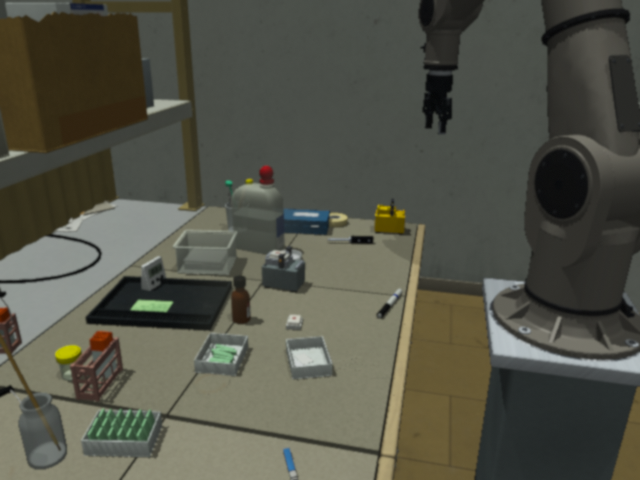

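The top view shows the clamp at about (301,216), the lever with its handle end at (436,290) and tip at (424,238), the empty box at (175,273), the spare cassette at (229,247), the dish at (365,207) and the bottle at (225,198). The side view agrees. Next I enlarge the key areas.

```bash
cat > h.py <<'E'
from plant import arm,cams
import cv2,numpy as np
from scipy.spatial.transform import Rotation as R
def ray(c,uv,z):
    T=c["world_from_camera"];d=T[:3,:3]@np.array([(uv[0]-c["cx"])/c["fx"],-(uv[1]-c["cy"])/c["fy"],-1])
    o=T[:3,3];return (o+d*(z-o[2])/d[2])
def proj(c,p):
    T=c["world_from_camera"];q=T[:3,:3].T@(np.asarray(p)-T[:3,3])
    return np.array([c["cx"]+c["fx"]*q[0]/-q[2],c["cy"]-c["fy"]*q[1]/-q[2]])
def tool():
    o=arm.get_obs();w,x,y,z=o["orientation"];r=R.from_quat([x,y,z,w]);return o,o["tool_pos"],r
def jog(target_xy_z_yaw):
    """units to move TCP to xyz and tool-x heading yaw (world)"""
    x,y,z,yaw=target_xy_z_yaw;o,p,r=tool();M=r.as_matrix()
    dp=M.T@(np.array([x,y,z])-p)/0.03
    cur=np.arctan2(M[1,0],M[0,0]);t=(yaw-cur+np.pi)%(2*np.pi)-np.pi
    return np.round(dp,3),round(-np.degrees(t)/6,3),np.degrees(cur),p
E
python3 - <<'E'
from h import *
c=cams.get_calibration("top")
im=cv2.imread("pics/top1.png")
def crop(x,y,w=50,h=50,s=6): return cv2.resize(im[y:y+h,x:x+w],None,fx=s,fy=s,interpolation=cv2.INTER_CUBIC)
a=np.hstack([crop(276,186,50,66),crop(405,230,50,66)]);cv2.imwrite("pics/crop1.png",a)
for n,uv,z in [("tip",(424,238),.01),("end",(436,290),.02),("clamp",(301,213),.065),("box",(175,273),.002),("spare",(229,247),.012),("dish",(365,207),.014),("bottle",(224,197),.09),("start",(320,340),0)]: print(n,ray(c,uv,z).round(3))
print(jog((.6,0,.4,0)))
E
```

```text
tip [ 0.538 -0.278  0.01 ]
end [ 0.425 -0.3    0.02 ]
clamp [ 0.584 -0.012  0.065]
box [0.459 0.268 0.002]
spare [0.516 0.148 0.012]
dish [ 0.605 -0.149  0.014]
bottle [0.614 0.145 0.09 ]
start [ 0.315 -0.052  0.   ]
(array([ 18.011, -13.799,   0.151]), np.float64(4.295), np.float64(25.771759117609747), array([ 0.29341436, -0.6077098 ,  0.40410383]))
```

View pics/crop1.png

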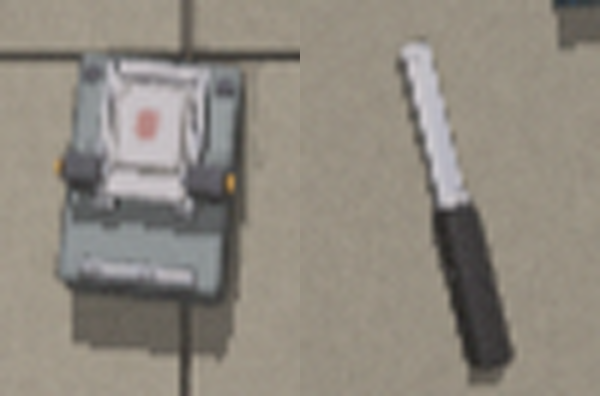

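The clamp's open front, with the rib, faces the robot, and its pry direction is close to world +x. The lever's yaw is about +11°, with its tip away from the robot. I'm moving above the lever for a wrist view.

Call:
jog_arm --pt "1 -0.7 0.3" --pt "2 -1.4 0.6" --pt "3 -2.1 0.9" --pt "4 -2.8 1.2" --pt "5 -3.5 1.5" --pt "6 -4.2 1.8" --pt "7 -4.9 2.1" --pt "8 -5.6 2.4" --pt "9 -6.3 2.6" --pt "9.7 -7 2.7" --pt "9.7 -7 2.7" --pt "9.7 -7 2.7" --turn '[0.2,0.4,0.7,1,1.3,1.6,1.9,2.2,2.4,2.5,2.5,2.5]' --grip -0.2

```text
time_s: 1.1
tool_pos: [0.4648, -0.2903, 0.323]
orientation: [-0.001, 0.995, 0.096, -0.001]
contact_force: [0.8, -0.6, -0.2]
gripper_width: 0.0512
```

```bash
python3 - <<'E'
from h import *
c=cams.get_calibration("wrist"); im=cams.get_image("wrist")[:,:,::-1]; cv2.imwrite("pics/w1.png",im)
np.savez("pics/w1.npz",T=c["world_from_camera"]);print(tool()[1])
E
```

```text
[ 0.46417772 -0.29173691  0.32317176]
```

View pics/w1.png

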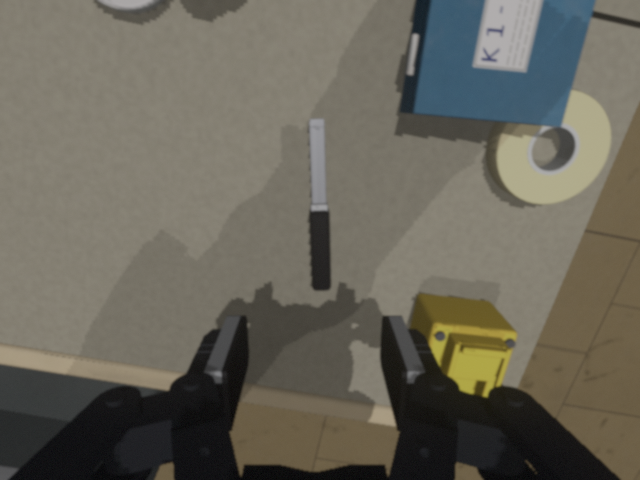

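The wrist view shows the lever tip at (317,120), the handle/blade joint at (320,208) and the handle's tail at (321,288).

```bash
python3 - <<'E'
from h import *
c=cams.get_calibration("wrist"); c["world_from_camera"]=np.load("pics/w1.npz")["T"]
tip=ray(c,(317,120),.011);jn=ray(c,(319.5,210),.020);tail=ray(c,(321,288),.018)
print(tip,jn,tail,np.linalg.norm(tip-tail),np.linalg.norm(jn-tail))
d=(tip-tail)[:2];yaw=np.arctan2(d[1],d[0]);u=d/np.linalg.norm(d)
print("yaw",np.degrees(yaw)); g=(tip[:2]+tail[:2])/2-u*.02; print("grip",g, ray(c,(465,340),.06), ray(c,(435,325),.06))
print(jog((g[0],g[1],.010+arm.grip_depth+.004,yaw)))
E
```

```text
[ 0.53889437 -0.27728336  0.011     ] [ 0.48221386 -0.29006196  0.02      ] [ 0.42458552 -0.30260758  0.018     ] 0.11728950231861576 0.05901201373922896
yaw 12.491664280874732
grip [ 0.4622134  -0.29427142] [ 0.42509013 -0.39694192  0.06      ] [ 0.43199476 -0.37475084  0.06      ]
(array([-0.076,  0.077,  5.149]), np.float64(-0.275), np.float64(10.840726136874682), array([ 0.46417772, -0.29173691,  0.32317176]))
```

Call:
jog_arm --pt "-0.08 0.08 1" --pt "-0.08 0.08 2" --pt "-0.08 0.08 3" --pt "-0.08 0.08 4" --pt "-0.08 0.08 4.5" --pt "-0.08 0.08 4.7" --pt "-0.08 0.08 4.8" --pt "-0.08 0.08 4.85" --pt "-0.08 0.08 4.85" --pt "-0.08 0.08 4.85" --turn '[-0.1,-0.2,-0.28,-0.28,-0.28,-0.28,-0.28,-0.28,-0.28,-0.28]'

```text
time_s: 1.98
tool_pos: [0.4624, -0.2948, 0.1788]
orientation: [-0.0, 0.994, 0.109, 0.0]
contact_force: [-0.4, -0.1, 0.1]
gripper_width: 0.0509
```

Call:
jog_arm --pt "0 0 0" --pt "0 0 0" --pt "0 0 0" --pt "0 0 0" --pt "0 0 0" --pt "0 0 0" --pt "0 0 0" --pt "0 0 0" --turn '[0,0,0,0,0,0,0,0]' --grip 1 --force 50

```text
time_s: 2.65
tool_pos: [0.4626, -0.2949, 0.1795]
orientation: [0.0, 0.994, 0.109, 0.001]
contact_force: [-1.5, 1.3, 10.5]
gripper_width: 0.0128
```

Call:
jog_arm --pt "0 0 -0.3" --pt "0 0 -0.8" --pt "0 0 -1.6" --pt "0 0 -2.6" --pt "0 0 -3.6" --pt "0 0 -4.6" --pt "0 0 -4.6" --pt "0 0 -4.6" --turn '[0,0,0,0,0,0,0,0]'

```text
time_s: 3.32
tool_pos: [0.4627, -0.295, 0.3197]
orientation: [0.001, 0.994, 0.109, 0.002]
contact_force: [-0.6, 0.7, -1.3]
gripper_width: 0.0125
```

```bash
python3 - <<'E'
from h import *
print(jog((.44,-.03,.33,0)))
c=cams.get_calibration("wrist"); im=cams.get_image("wrist")[:,:,::-1]; cv2.imwrite("pics/w2.png",im)
print(c["world_from_camera"])
E
```

```text
(array([ 1.174, -8.788, -0.365]), np.float64(2.083), np.float64(12.49835122607926), array([ 0.46272055, -0.29503614,  0.31968494]))
[[ 0.21602715  0.92403117  0.31543408  0.54633863]
 [-0.97638047  0.20322832  0.0733446  -0.27644552]
 [ 0.00366756 -0.3238281   0.94610883  0.29003311]
 [ 0.          0.          0.          1.        ]]
```

Call:
jog_arm --pt "0.1 -0.8 -0.1" --pt "0.2 -1.7 -0.2" --pt "0.3 -2.7 -0.3" --pt "0.5 -3.7 -0.3" --pt "0.6 -4.7 -0.3" --pt "0.8 -5.7 -0.3" --pt "0.9 -6.7 -0.3" --pt "1.1 -7.7 -0.3" --pt "1.2 -8.5 -0.3" --pt "1.2 -8.8 -0.3" --pt "1.2 -8.8 -0.3" --pt "1.2 -8.8 -0.3" --turn '[0.2,0.5,0.8,1.1,1.4,1.7,2,2.3,2.6,2.8,2.8,2.8]'

```text
time_s: 4.37
tool_pos: [0.44, -0.0292, 0.3262]
orientation: [0.0, 0.999, -0.037, 0.0]
contact_force: [0.8, -1.5, -0.8]
gripper_width: 0.0127
```

```bash
python3 - <<'E'
from h import *
c=cams.get_calibration("wrist"); im=cams.get_image("wrist")[:,:,::-1]; cv2.imwrite("pics/w3.png",im)
np.savez("pics/w3.npz",T=c["world_from_camera"])
o,p,r=tool();print(p,r.as_matrix().round(3).tolist(),o["contact_force"])
E
```

```text
[ 0.44011245 -0.02979881  0.32631091] [[0.997, -0.074, 0.001], [-0.074, -0.997, -0.001], [0.001, 0.001, -1.0]] [-0.37056432  0.35826435 -1.08261185]
```

View pics/w3.png

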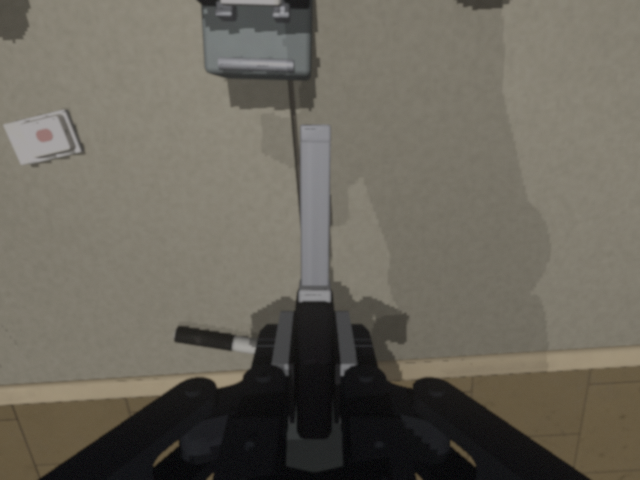

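The wrist view shows the blade from its tip at (316,126) to the handle joint at (315,288), and the clamp rib from (218,64) to (295,67).

```bash
python3 - <<'E'
from h import *
c=cams.get_calibration("wrist"); c["world_from_camera"]=np.load("pics/w3.npz")["T"]
a,b=ray(c,(218,63.5),.058),ray(c,(295,66.5),.058);print("rib",a,b,np.linalg.norm(a-b),(a+b)/2,"yaw",np.degrees(np.arctan2(a[0]-b[0],b[1]-a[1]))) 
d=(a-b);print("pry yaw",np.degrees(np.arctan2(-d[0],d[1])))
o,p,r=tool();M=r.as_matrix()
for z in (.145,.15,.155,.16,.165):
    t,j=ray(c,(316,126),z),ray(c,(315.5,290),z);print(z,np.linalg.norm(t-j),M.T@(t-p),M.T@(j-p), np.linalg.norm(ray(c,(301.5,200),z)-ray(c,(329.5,200),z)))
t=cams.get_calibration("top")
for uv in [(276+82/6,186+268/6),(276+194/6,186+272/6)]: print(ray(t,uv,.058))
for uv in [(276+105/6,186+194/6),(276+190/6,186+200/6),(276+118/6,186+68/6),(276+208/6,186+72/6)]: print(ray(t,uv,.07))
E
```

```text
rib [0.54932369 0.01378816 0.058     ] [ 0.54487896 -0.02670746  0.058     ] 0.040738811337511574 [ 0.54710133 -0.00645965  0.058     ] yaw 173.73638229834162
pry yaw -6.263617701658371
0.145 0.0633521564455269 [ 0.0778724  -0.00038625  0.1814066 ] [ 0.01452031 -0.00043718  0.18132857] 0.01044206432277687
0.15 0.06125822785624248 [ 0.0781176  -0.00041198  0.17640687] [ 0.01685943 -0.00046123  0.17633142] 0.010096931051182412
0.155 0.05916429926695816 [ 0.07836279 -0.00043772  0.17140714] [ 0.01919856 -0.00048528  0.17133427] 0.009751797779587946
0.16 0.057070370677673794 [ 0.07860798 -0.00046345  0.16640741] [ 0.02153768 -0.00050932  0.16633711] 0.009406664507993483
0.165 0.054976442088389366 [ 0.07885318 -0.00048918  0.16140768] [ 0.0238768  -0.00053337  0.16133996] 0.009061531236399021
[0.54780322 0.01200048 0.058     ]
[ 0.54652925 -0.02725371  0.058     ]
[0.57240007 0.00337804 0.07      ]
[ 0.57039356 -0.0261559   0.07      ]
[ 0.61659576 -0.00075221  0.07      ]
[ 0.6152654  -0.03211237  0.07      ]
```

Call:
jog_arm --pt "0.1 -0.4 0.5" --pt "0.2 -0.8 1.3" --pt "0.4 -1.13 2.2" --pt "0.4 -1.13 2.7" --pt "0.4 -1.13 2.86" --pt "0.4 -1.13 2.86" --pt "0.4 -1.13 2.86" --turn '[0.1,0.2,0.34,0.34,0.34,0.34,0.34]'

```text
time_s: 5.0
tool_pos: [0.4548, 0.0022, 0.2408]
orientation: [0.001, 0.998, -0.055, 0.0]
contact_force: [0.8, 0.4, 0.3]
gripper_width: 0.0126
```

```bash
python3 - <<'E'
from h import *
c=cams.get_calibration("wrist"); im=cams.get_image("wrist")[:,:,::-1]; cv2.imwrite("pics/w4.png",im)
np.savez("pics/w4.npz",T=c["world_from_camera"])
o,p,r=tool();print(p,r.as_matrix().round(3).tolist(),o["contact_force"])
E
```

```text
[0.45494095 0.00233703 0.24122542] [[0.994, -0.111, 0.002], [-0.111, -0.994, -0.001], [0.002, 0.001, -1.0]] [ 0.19669363 -0.87853492 -1.53634372]
```

View pics/w4.png

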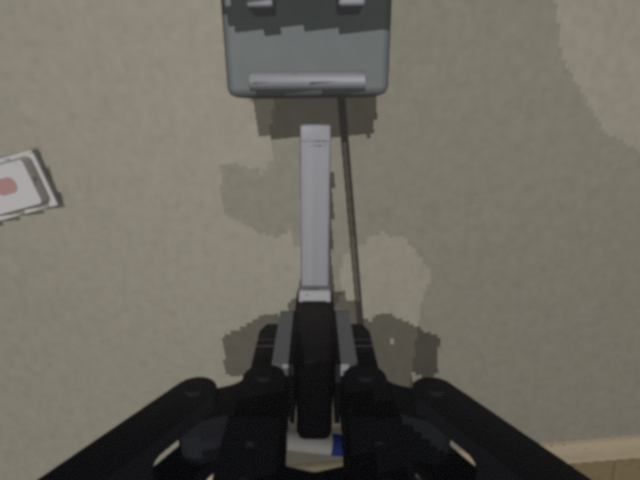

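The rib runs from (249,81) to (365,81), and the blade tip is at (316,126). The blade sits about 3 mm to the right of the rib's middle.

```bash
python3 - <<'E'
from h import *
c=cams.get_calibration("wrist"); c["world_from_camera"]=np.load("pics/w4.npz")["T"]
a,b=ray(c,(249,79),.058),ray(c,(365,79),.058);d=a-b;print(a,b,np.linalg.norm(d),(a+b)/2,np.degrees(np.arctan2(-d[0],d[1])))
o,p,r=tool();M=r.as_matrix();z=p[2]-.168
tip,j=ray(c,(315.5,126),z),ray(c,(315.5,290),z);print(tip,j,np.linalg.norm(tip-j));yaw=np.arctan2(M[1,0],M[0,0]);print(np.degrees(yaw))
rb=(a+b)/2;print("rib in tool",M.T@(rb-tip))
gr=ray(c,(315.5,290),z)
# catches/posts
print([ray(c,uv,.065).round(4).tolist() for uv in [(260,5),(352,3)]])
E
```

```text
[0.55038161 0.0141503  0.058     ] [ 0.54596012 -0.02543344  0.058     ] 0.03982991946680004 [ 0.54817087 -0.00564157  0.058     ] -6.373509675316656
[ 0.53316853 -0.00683342  0.07322542] [ 0.47587657 -0.00049492  0.07322542] 0.05764151810732928
-6.357400224741804
rib in tool [ 0.01474834 -0.0028612   0.01525136]
[[0.5706, 0.0063, 0.065], [0.568, -0.0221, 0.065]]
```

Call:
jog_arm --pt "0.2 -0.1 0" --pt "0.5 -0.1 0" --pt "0.77 -0.1 0" --pt "0.77 -0.1 0.1" --pt "0.77 -0.1 0.2" --pt "0.77 -0.1 0.28" --pt "0.77 -0.1 0.32" --pt "0.77 -0.1 0.34" --pt "0.77 -0.1 0.34" --pt "0.77 -0.1 0.34" --turn '[0,0,0,0,0,0,0,0,0,0]'

```text
time_s: 5.88
tool_pos: [0.4782, 0.0028, 0.2311]
orientation: [0.001, 0.998, -0.055, 0.001]
contact_force: [0.7, -0.4, -1.0]
gripper_width: 0.0126
```

Call:
jog_arm --pt "0 0 0.02" --pt "0 0 0.04" --pt "0 0 0.06" --pt "0 0 0.06" --turn '[0,0,0,0]'

```text
time_s: 6.22
tool_pos: [0.4781, 0.0028, 0.2292]
orientation: [0.001, 0.998, -0.055, 0.001]
contact_force: [0.0, 0.1, -1.1]
gripper_width: 0.0128
```

Call:
jog_arm --pt "0 0 0.02" --pt "0 0 0.04" --pt "0 0 0.04" --turn '[0,0,0]'

```text
time_s: 6.47
tool_pos: [0.4782, 0.0028, 0.228]
orientation: [0.001, 0.998, -0.055, 0.001]
contact_force: [-1.4, -1.0, 3.5]
gripper_width: 0.0129
```

Call:
jog_arm --pt "0 0 0.02" --pt "0 0 0.04" --pt "0 0 0.04" --turn '[0,0,0]'

```text
time_s: 6.72
tool_pos: [0.4783, 0.0028, 0.2269]
orientation: [0.001, 0.998, -0.055, 0.001]
contact_force: [-2.1, 0.2, 4.8]
gripper_width: 0.0128
```

Call:
jog_arm --pt "0 0 -0.05" --pt "0.15 0 -0.05" --pt "0.3 0 -0.05" --pt "0.45 0 -0.05" --pt "0.55 0 -0.05" --pt "0.55 0 -0.05" --turn '[0,0,0,0,0,0]'

```text
time_s: 7.22
tool_pos: [0.4955, 0.0009, 0.2284]
orientation: [0.0, 0.998, -0.056, 0.001]
contact_force: [0.4, 0.0, -0.9]
gripper_width: 0.0125
```

Call:
jog_arm --pt "0.12 0 0" --pt "0.24 0 0" --pt "0.38 0 0" --pt "0.38 0 0" --turn '[0,0,0,0]'

```text
time_s: 7.55
tool_pos: [0.5076, -0.0004, 0.2285]
orientation: [0.0, 0.998, -0.056, 0.002]
contact_force: [-0.2, -0.7, -1.2]
gripper_width: 0.0124
```

```bash
python3 - <<'E'
from h import *
c=cams.get_calibration("wrist"); im=cams.get_image("wrist")[:,:,::-1]; cv2.imwrite("pics/w5.png",im)
np.savez("pics/w5.npz",T=c["world_from_camera"])
o,p,r=tool();print(p,o["contact_force"],o["torque"])
E
```

```text
[ 5.07213611e-01 -4.03680021e-04  2.28382869e-01] [0.90852329 0.90590714 0.36133554] [ 0.01050243 -0.05484607 -0.02174077]
```

View pics/w5.png

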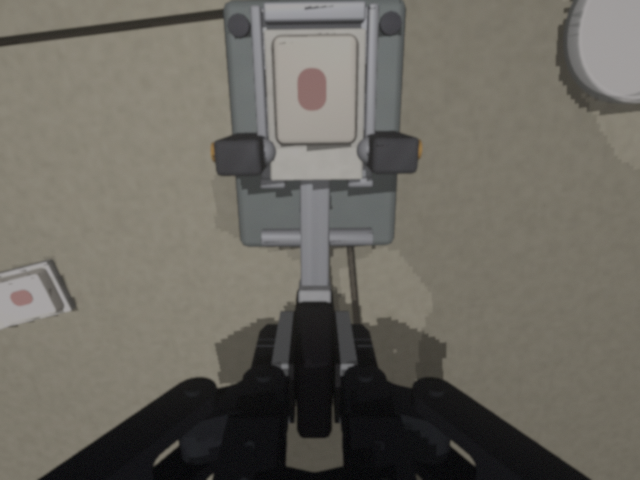

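The blade is centred under the label end, and the rib and catches are in view at (268,150) and (365,150). Now I lever, in stages.

Call:
jog_arm --pt "0 0 0.07" --pt "0 0 0.14" --pt "0.01 0 0.21" --pt "0.02 0 0.28" --pt "0.03 0 0.34" --pt "0.03 0 0.34" --turn '[0,0,0,0,0,0]'

```text
time_s: 8.1
tool_pos: [0.5079, -0.0003, 0.2186]
orientation: [0.0, 0.998, -0.055, 0.001]
contact_force: [-5.4, 0.9, 13.6]
gripper_width: 0.0127
```

Call:
jog_arm --pt "0.02 0 0.07" --pt "0.04 0 0.14" --pt "0.06 0 0.21" --pt "0.08 0 0.28" --pt "0.1 0 0.32" --pt "0.1 0 0.32" --turn '[0,0,0,0,0,0]'

```text
time_s: 8.6
tool_pos: [0.5099, -0.0005, 0.2087]
orientation: [0.001, 0.998, -0.055, 0.0]
contact_force: [-9.7, 1.0, 9.5]
gripper_width: 0.0127
```

```bash
python3 - <<'E'
from h import *
c=cams.get_calibration("wrist"); im=cams.get_image("wrist")[:,:,::-1]; cv2.imwrite("pics/w6.png",im)
np.savez("pics/w6.npz",T=c["world_from_camera"])
o,p,r=tool();print(p,o["contact_force"],o["torque"])
E
```

```text
[ 0.50986304 -0.00053709  0.2087518 ] [-8.48691823  0.95137452  9.04669025] [ 0.23314385  1.44714342 -0.03184172]
```

View pics/w6.png

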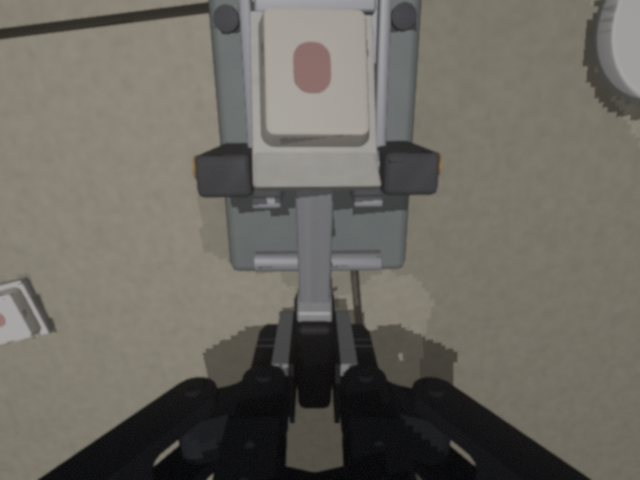

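The label end is up by about 12–13 mm and the balls are no longer above the plate. I'm going slightly further for margin.

Call:
jog_arm --pt "0.02 0 0.06" --pt "0.04 0 0.12" --pt "0.05 0 0.15" --pt "0.05 0 0.15" --turn '[0,0,0,0]'

```text
time_s: 8.98
tool_pos: [0.5108, -0.0006, 0.2043]
orientation: [0.001, 0.998, -0.055, -0.0]
contact_force: [-7.6, 0.4, 11.4]
gripper_width: 0.0126
```

Call:
jog_arm --pt "-0.3 0 0" --pt "-0.7 0 0" --pt "-1.2 0 0" --pt "-1.8 0 0" --pt "-2.3 0 0" --pt "-2.3 0 0" --turn '[0,0,0,0,0,0]'

```text
time_s: 9.48
tool_pos: [0.4392, 0.0071, 0.204]
orientation: [0.001, 0.998, -0.055, -0.002]
contact_force: [0.2, -0.6, -0.6]
gripper_width: 0.013
```

```bash
python3 - <<'E'
from h import *
c=cams.get_calibration("wrist"); im=cams.get_image("wrist")[:,:,::-1]; cv2.imwrite("pics/w7.png",im)
im2=cams.get_image("side")[:,:,::-1]
np.savez("pics/w7.npz",T=c["world_from_camera"])
cv2.imwrite("pics/s7.png",np.hstack([cv2.resize(im,(533,400)),cv2.resize(im2[235:305,250:320],(266,400),interpolation=cv2.INTER_CUBIC)]))
o,p,r=tool();print(p,o["contact_force"],o["torque"])
E
```

```text
[0.44187923 0.00706623 0.20446583] [ 0.9163652  -0.5150034  -0.16215335] [ 0.01819703 -0.00491886  0.02466152]
```

View pics/s7.png

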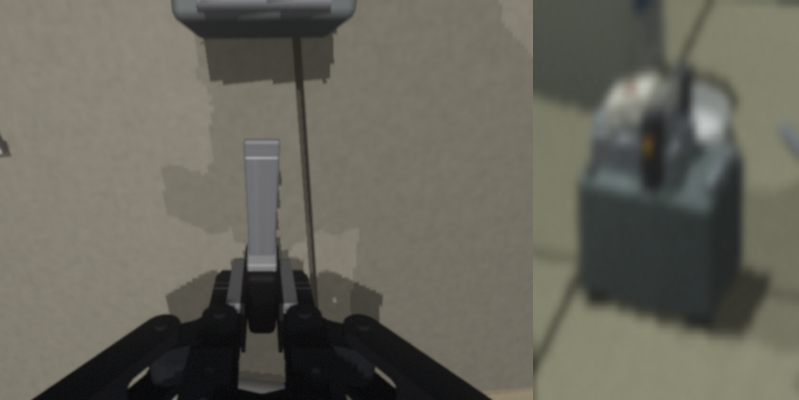

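In the side crop the cassette is propped up and tilted at the catches, and the lever is withdrawn clear of it. I'll lay the lever down in the clear area around (0.45,-0.16).

Call:
jog_arm --pt "0.1 0.6 -0.4" --pt "0.3 1.5 -0.8" --pt "0.4 2.5 -0.8" --pt "0.6 3.5 -0.8" --pt "0.8 4.5 -0.8" --pt "0.9 5.2 -0.6" --pt "0.9 5.5 -0.3" --pt "0.9 5.5 0" --pt "0.9 5.5 0" --pt "0.9 5.5 0" --turn '[0,0,0,0,0,0,0,0,0,0]' --force 25

```text
time_s: 10.42
tool_pos: [0.4506, -0.1588, 0.204]
orientation: [0.0, 0.999, -0.054, -0.001]
contact_force: [-0.5, 0.3, -0.8]
gripper_width: 0.0128
```

Call:
jog_arm --pt "0 0 0.12" --pt "0 0 0.24" --pt "0 0 0.36" --pt "0 0 0.46" --pt "0 0 0.56" --pt "0 0 0.64" --pt "0 0 0.7" --pt "0 0 0.74" --pt "0 0 0.74" --pt "0 0 0.74" --turn '[0,0,0,0,0,0,0,0,0,0]'

```text
time_s: 11.25
tool_pos: [0.4537, -0.1587, 0.1837]
orientation: [0.001, 0.999, -0.054, 0.003]
contact_force: [9.1, -1.2, 22.6]
gripper_width: 0.0125
```

Call:
jog_arm --pt "0 0 0.04" --pt "0 0 0.09" --pt "0 0 0.09" --turn '[0,0,0]'

```text
time_s: 11.5
tool_pos: [0.4556, -0.1586, 0.1821]
orientation: [0.001, 0.999, -0.054, 0.005]
contact_force: [5.2, 0.4, 16.3]
gripper_width: 0.0131
```

Call:
jog_arm --pt "0 0 0" --pt "0 0 0" --pt "0 0 0" --pt "0 0 0" --turn '[0,0,0,0]' --grip 0.3

```text
time_s: 11.83
tool_pos: [0.4554, -0.1584, 0.1819]
orientation: [0.001, 0.999, -0.053, 0.005]
contact_force: [0.7, 0.0, -0.2]
gripper_width: 0.0301
```

Call:
jog_arm --pt "0 0 -0.3" --pt "0 0 -1" --pt "0 0 -2" --pt "0 0 -3" --pt "0 0 -4" --pt "0 0 -4.5" --pt "0 0 -4.5" --turn '[0,0,0,0,0,0,0]'

```text
time_s: 12.42
tool_pos: [0.4546, -0.1582, 0.3208]
orientation: [0.002, 0.999, -0.054, 0.008]
contact_force: [1.3, 0.6, 0.3]
gripper_width: 0.0302
```

```bash
python3 - <<'E'
from h import *
o,p,r=tool();print(o["gripper_width"])
c=cams.get_calibration("wrist"); im=cams.get_image("wrist")[:,:,::-1]; cv2.imwrite("pics/w8.png",im)
print(jog((.52,-.003,.33,np.radians(-6.3))))
E
```

```text
0.030246255119583072
(array([ 1.634, -5.374, -0.357]), np.float64(0.028), np.float64(-6.134973917760653), array([ 0.4541625 , -0.15809013,  0.31896665]))
```

Call:
jog_arm --pt "0.4 -0.5 0" --pt "0.9 -1.2 0" --pt "1.5 -1.9 0" --pt "2.1 -2.7 0" --pt "2.7 -3.4 0" --pt "3.2 -4.1 0" --pt "3.7 -4.8 0" --pt "4.1 -5.2 0" --pt "4.3 -5.37 0" --pt "4.3 -5.37 0" --pt "4.3 -5.37 0" --turn '[0,0,0,0,0,0,0,0,0,0,0]' --grip 0.1

```text
time_s: 13.38
tool_pos: [0.5991, -0.0122, 0.3196]
orientation: [0.002, 0.999, -0.054, 0.006]
contact_force: [-1.6, 1.1, -0.7]
gripper_width: 0.0386
```

```bash
python3 - <<'E'
from h import *
c=cams.get_calibration("wrist"); im=cams.get_image("wrist")[:,:,::-1]; cv2.imwrite("pics/w9.png",im)
np.savez("pics/w9.npz",T=c["world_from_camera"])
o,p,r=tool();print(p,r.as_matrix().round(4).tolist(),o["gripper_width"],o["contact_force"])
c["world_from_camera"]=np.load("pics/w5.npz")["T"]
for uv,z in [((274,36),.077),((357,34),.077),((276,143),.077),((356,143),.077),((271,181),.07),((362,179),.07)]: print(uv,ray(c,uv,z).round(4))
w=cv2.imread("pics/w8.png")
cv2.imwrite("pics/w89.png",np.hstack([im[:,:,:],cv2.resize(w,(160,480))])) if 0 else None
E
```

```text
[ 0.59883755 -0.01273114  0.3198307 ] [[0.9941, -0.1078, 0.0122], [-0.1078, -0.9942, -0.0043], [0.0126, 0.0029, -0.9999]] 0.03836952355352903 [-0.0886486  -0.22169716 -0.05485049]
(274, 36) [ 0.6111 -0.001   0.077 ]
(357, 34) [ 0.6092 -0.0229  0.077 ]
(276, 143) [0.5837 0.0023 0.077 ]
(356, 143) [ 0.5812 -0.0205  0.077 ]
(271, 181) [0.5719 0.0062 0.07  ]
(362, 179) [ 0.5694 -0.0221  0.07  ]
```

View pics/w9.png

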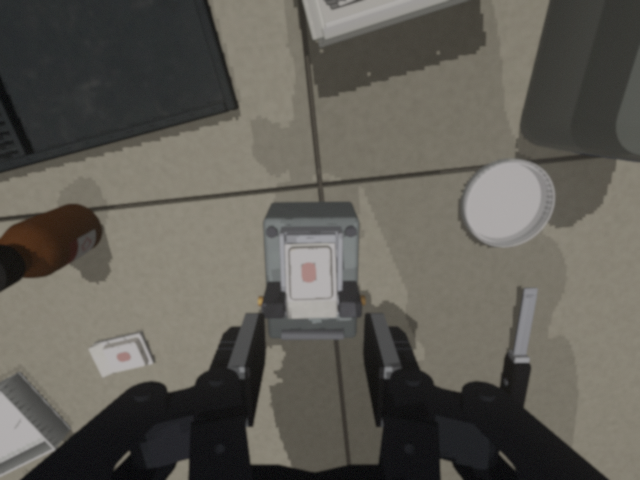

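The cassette is propped in the clamp around (312,278), and the lever lies flat at (520,340), well away from the dish. Now I descend for the grasp.

Call:
jog_arm --pt "-0.05 -0.07 0.4" --pt "-0.1 -0.07 1" --pt "-0.1 -0.07 1.5" --pt "-0.1 -0.07 1.85" --pt "-0.1 -0.07 2" --pt "-0.1 -0.07 2.08" --pt "-0.1 -0.07 2.08" --pt "-0.1 -0.07 2.08" --turn '[0,0,0,0,0,0,0,0]'

```text
time_s: 14.1
tool_pos: [0.597, -0.0107, 0.258]
orientation: [0.002, 0.999, -0.054, 0.007]
contact_force: [0.2, -0.4, 0.3]
gripper_width: 0.0383
```

```bash
python3 - <<'E'
from h import *
c=cams.get_calibration("wrist"); im=cams.get_image("wrist")[:,:,::-1]; cv2.imwrite("pics/w10.png",im)
o,p,r=tool();print(p,r.as_matrix().round(4).tolist(),o["gripper_width"],o["contact_force"])
E
```

```text
[ 0.59707898 -0.010622    0.25809471] [[0.9941, -0.1079, 0.0132], [-0.1079, -0.9942, -0.0042], [0.0136, 0.0028, -0.9999]] 0.038352277768826284 [-0.79330597 -0.37216001  1.19154418]
```

View pics/w10.png

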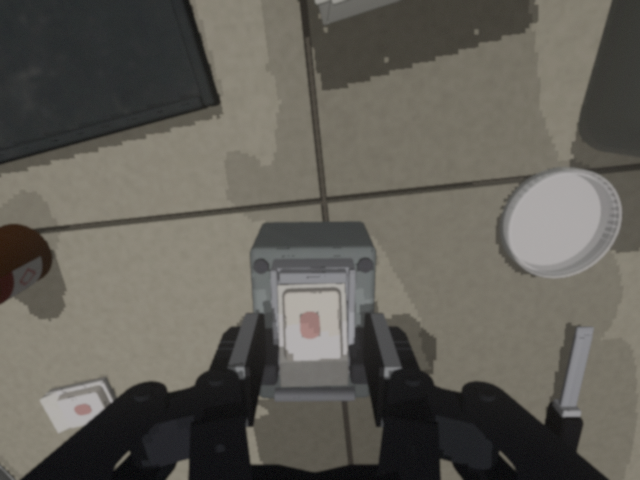

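Call:
jog_arm --pt "0 0 0.06" --pt "0 0 0.12" --pt "0 0 0.17" --pt "0 0 0.17" --turn '[0,0,0,0]'

```text
time_s: 14.48
tool_pos: [0.5971, -0.0106, 0.2528]
orientation: [0.002, 0.999, -0.054, 0.007]
contact_force: [0.1, 0.1, -0.4]
gripper_width: 0.0383
```

Call:
jog_arm --pt "0 0 0.03" --pt "0 0 0.06" --pt "0 0 0.06" --turn '[0,0,0]'

```text
time_s: 14.73
tool_pos: [0.597, -0.0107, 0.2508]
orientation: [0.002, 0.999, -0.054, 0.006]
contact_force: [0.2, -0.0, 0.1]
gripper_width: 0.0383
```

Call:
jog_arm --pt "0 0 0" --pt "0 0 0" --pt "0 0 0" --pt "0 0 0" --pt "0 0 0" --pt "0 0 0" --turn '[0,0,0,0,0,0]' --grip 1 --force 30

```text
time_s: 15.23
tool_pos: [0.5971, -0.0107, 0.2508]
orientation: [0.002, 0.999, -0.054, 0.007]
contact_force: [-0.2, -0.3, 1.3]
gripper_width: 0.0236
```

Width is 23.6 mm, so the fingers hold the wax. I'm lifting slowly.

Call:
jog_arm --pt "0 0 -0.1" --pt "0 0 -0.25" --pt "0 0 -0.5" --pt "0 0 -0.8" --pt "0 0 -1.2" --pt "0 0 -1.7" --pt "0 0 -2.2" --pt "0 0 -2.2" --turn '[0,0,0,0,0,0,0,0]'

```text
time_s: 15.9
tool_pos: [0.597, -0.0103, 0.3208]
orientation: [0.002, 0.998, -0.054, 0.009]
contact_force: [0.5, 0.2, -0.6]
gripper_width: 0.0227
```

```bash
python3 - <<'E'
from h import *
c=cams.get_calibration("wrist"); im=cams.get_image("wrist")[:,:,::-1]; im=im.copy()
o,p,r=tool();print(p,o["gripper_width"],o["contact_force"])
t=cv2.imread("pics/top1.png")[240:305,140:210]
cv2.imwrite("pics/w11.png",np.hstack([cv2.resize(im,(450,337)),cv2.resize(t,(350,337),interpolation=cv2.INTER_CUBIC)]))
E
```

```text
[ 0.59673577 -0.01034448  0.31936117] 0.023048313548043934 [ 1.24826857  0.28133742 -1.51011033]
```

View pics/w11.png

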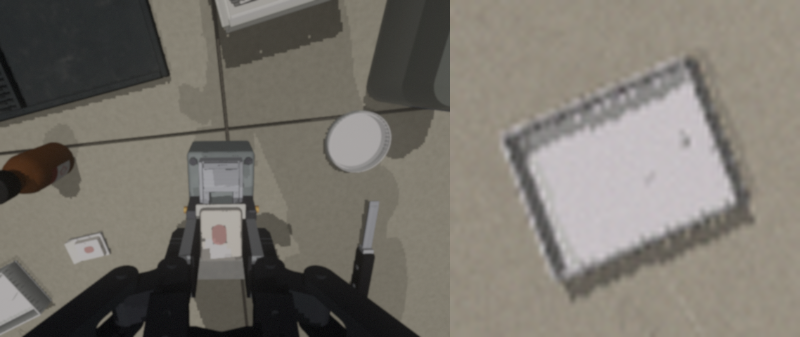

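The cassette is lifted and held wax-up, and the clamp is empty. The box rim corners in the original top image are used next to find its centre and yaw.

```bash
python3 - <<'E'
from h import *
t=cams.get_calibration("top")
P=[ray(t,(140+a/5,240+b/5.185),.024)[:2] for a,b in [(53,135),(238,60),(295,205),(115,290)]]
P=np.array(P);ctr=P.mean(0);L=(P[1]-P[0]+P[2]-P[3])/2;S=(P[0]-P[3]+P[1]-P[2])/2
print(ctr,np.linalg.norm(L),np.linalg.norm(S),np.degrees(np.arctan2(L[1],L[0])),np.degrees(np.arctan2(S[1],S[0])))
ys=np.arctan2(S[1],S[0]);yl=np.arctan2(L[1],L[0])
print([np.degrees(x) for x in (ys,yl-np.pi/2,yl+np.pi/2)])
yaw=ys
print(jog((ctr[0],ctr[1],.32,yaw)), jog((ctr[0],ctr[1],.32,yl+np.pi/2)))
# project a cassette-sized check
E
```

```text
[0.45817668 0.26120095] 0.08512890541752204 0.06801867112948738 -66.74798945607928 23.826573352885003
[np.float64(23.826573352885003), np.float64(-156.7479894560793), np.float64(23.252010543920715)]
(array([-5.568, -8.5  , -0.135]), np.float64(-5.004), np.float64(-6.198547639609589), array([ 0.59673577, -0.01034448,  0.31936117])) (array([-5.568, -8.5  , -0.135]), np.float64(-4.908), np.float64(-6.198547639609589), array([ 0.59673577, -0.01034448,  0.31936117]))
```

Call:
jog_arm --pt "-0.3 -0.4 0" --pt "-0.8 -1.2 0" --pt "-1.4 -2.1 0" --pt "-2 -3.1 0" --pt "-2.6 -4.1 0" --pt "-3.2 -5.1 0" --pt "-3.8 -6.1 0" --pt "-4.4 -7 0" --pt "-4.9 -7.8 0" --pt "-5.3 -8.4 0" --pt "-5.4 -8.6 0" --pt "-5.4 -8.6 0" --turn '[-0.2,-0.6,-1.1,-1.6,-2.1,-2.6,-3.1,-3.6,-4.1,-4.6,-4.95,-4.95]'

```text
time_s: 16.95
tool_pos: [0.4623, 0.2655, 0.3159]
orientation: [0.003, 0.978, 0.206, 0.007]
contact_force: [0.2, -0.6, -0.2]
gripper_width: 0.0234
```

Call:
jog_arm --pt "0 0 0.4" --pt "0 0 1" --pt "0 0 1.6" --pt "0 0 1.9" --pt "0 0 2" --pt "0 0 2" --pt "0 0 2" --turn '[0,0,0,0,0,0,0]'

```text
time_s: 17.53
tool_pos: [0.4635, 0.265, 0.2562]
orientation: [0.003, 0.979, 0.206, 0.007]
contact_force: [0.7, -0.0, -0.3]
gripper_width: 0.0233
```

```bash
python3 - <<'E'
from h import *
c=cams.get_calibration("wrist"); im=cams.get_image("wrist")[:,:,::-1]; cv2.imwrite("pics/w12.png",im)
np.savez("pics/w12.npz",T=c["world_from_camera"])
o,p,r=tool();print(p,r.as_matrix().round(4).tolist(),o["gripper_width"],o["contact_force"])
E
```

```text
[0.46356535 0.26517893 0.25652977] [[0.9149, 0.4033, 0.0167], [0.4034, -0.915, -0.0034], [0.0139, 0.0098, -0.9999]] 0.023455397539739888 [ 0.55566168 -0.25044921  0.89066879]
```

View pics/w12.png

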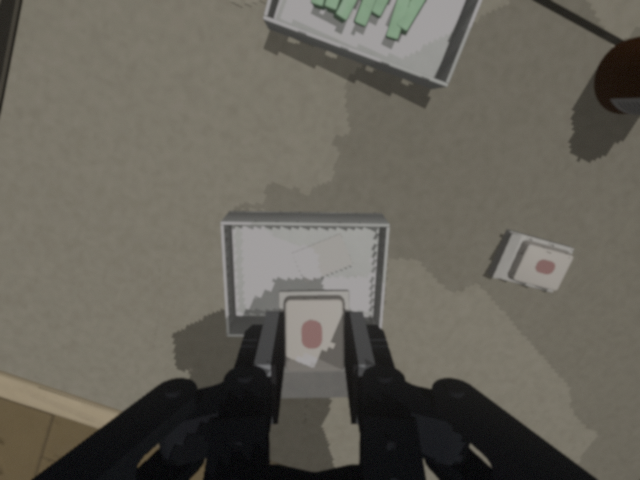

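The box's rear rim runs from (222,216) to (388,218), and its front-left corner is about (228,336). The cassette is held at (314,340), wax up.

```bash
python3 - <<'E'
from h import *
c=cams.get_calibration("wrist"); c["world_from_camera"]=np.load("pics/w12.npz")["T"]
o,p,r=tool();M=r.as_matrix()
a,b,d=[ray(c,uv,.024) for uv in [(222,216),(388,219),(228,336)]]
print(np.linalg.norm(a-b),np.linalg.norm(a-d))
ux=(b-a)/np.linalg.norm(b-a); n=np.array([ux[1],-ux[0],0]); n=n if n@M[:,0]<0 else -n
ctr=(a+b)/2+n*.033; print(ctr, "tool frame",M.T@(ctr-p))
for uv,z in [((281,293),.078),((348,293),.078),((279,397),.088),((350,397),.088)]:
    print((M.T@(ray(c,uv,z)-p)).round(4))
E
```

```text
0.08410801006259587 0.06879351168249515
[0.4634888  0.26796807 0.024     ] tool frame [-0.00218844 -0.00486691  0.23248527]
[ 0.0146 -0.0128  0.1786]
[0.0145 0.0137 0.1789]
[-0.0266 -0.0139  0.168 ]
[-0.0268  0.0148  0.1683]
```

Call:
jog_arm --pt "0.06 -0.08 0.4" --pt "0.13 -0.17 0.9" --pt "0.13 -0.17 1.4" --pt "0.13 -0.17 1.8" --pt "0.13 -0.17 2.05" --pt "0.13 -0.17 2.15" --pt "0.13 -0.17 2.15" --turn '[0,0,0,0,0,0,0]' --force 20

```text
time_s: 18.17
tool_pos: [0.4661, 0.2712, 0.1915]
orientation: [0.003, 0.978, 0.206, 0.007]
contact_force: [-1.1, 0.2, -0.2]
gripper_width: 0.023
```

Call:
jog_arm --pt "0 0 0.05" --pt "0 0 0.1" --pt "0 0 0.15" --pt "0 0 0.18" --pt "0 0 0.18" --turn '[0,0,0,0,0]'

```text
time_s: 18.58
tool_pos: [0.4661, 0.2713, 0.1866]
orientation: [0.003, 0.978, 0.206, 0.008]
contact_force: [-4.1, -1.6, 11.7]
gripper_width: 0.0233
```

Floor contact at about 0.188. I'm pressing a bit further to level the cassette, then releasing.

Call:
jog_arm --pt "0 0 0.04" --pt "0 0 0.08" --pt "0 0 0.08" --turn '[0,0,0]'

```text
time_s: 18.83
tool_pos: [0.4663, 0.2715, 0.1851]
orientation: [0.003, 0.978, 0.206, 0.008]
contact_force: [-4.3, -2.8, 14.8]
gripper_width: 0.0229
```

Call:
jog_arm --pt "0 0 -0.03" --pt "0 0 -0.06" --pt "0 0 -0.06" --pt "0 0 -0.06" --turn '[0,0,0,0]' --grip 0.22

```text
time_s: 19.17
tool_pos: [0.4663, 0.2715, 0.187]
orientation: [0.003, 0.978, 0.206, 0.008]
contact_force: [0.5, -0.3, -0.2]
gripper_width: 0.0335
```

Call:
jog_arm --pt "0 0 -0.2" --pt "0 0 -0.6" --pt "0 0 -1.2" --pt "0 0 -2" --pt "0 0 -3" --pt "0 0 -4" --pt "0 0 -4" --pt "0 0 -4" --turn '[0,0,0,0,0,0,0,0]'

```text
time_s: 19.83
tool_pos: [0.4645, 0.2721, 0.3096]
orientation: [0.003, 0.978, 0.206, 0.01]
contact_force: [-0.1, 0.4, -1.1]
gripper_width: 0.033
```

```bash
python3 - <<'E'
from h import *
im=cams.get_image("wrist")[:,:,::-1];t=cams.get_image("top")[:,:,::-1]
s=t[160:320,130:460]
cv2.imwrite("pics/w13.png",np.hstack([cv2.resize(im[150:450,140:440],(300,300)),cv2.resize(s,(495,300),interpolation=cv2.INTER_CUBIC)]))
o,p,r=tool();print(p,o["gripper_width"],o["contact_force"])
E
```

```text
[0.46397914 0.271609   0.30722773] 0.033607936810865206 [-0.46676257  0.16771343 -1.06720688]
```

View pics/w13.png

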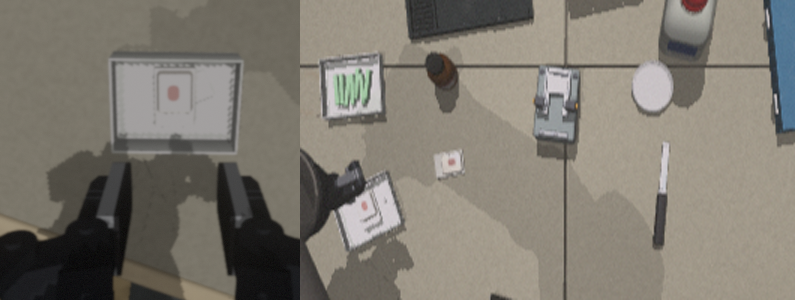

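```bash
python3 -c "
from plant import ticket;print(ticket.finish_job())"
```

```text
the job is handed in; nothing more can be done
None
```

The cassette is out of the clamp and in the empty white card box, wax side up, and I've handed the job in at about 20 s of the 61 s allowed.

- **Prying:** I worked the blade in over the rib under the label end and levered that end up past the catches. The fingers stayed off the cassette until it was free and propped on the balls.
- **Lever:** I laid it on the open bench at about (0.45, -0.16), clear of the dish.
- **Cassette:** I gripped it by the wax (23.6 mm opening) and lifted it out. In the box I pressed it down to level it and then released it.

**Last checks:** The final wrist and top pictures show:
- the cassette inside the box, wax up, towards its far wall;
- the clamp empty and the lever on the bench;
- the bottle, petri dish and spare cassette apparently where they started, judged by eye.

The largest contact force I read was about 25 N, while levelling the lever on the bench, and nothing was touching the arm at the end.

**Not confirmed:** I judged the cassette flat from its outline in the picture and did not measure it. I also viewed 14 pictures, over the budget of 10.

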